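# Stand the marker in the beaker

### The job

Take the thick marker off the sloped rest and stand it upright in the larger of the two open beakers that stand in a row with a conical flask to the right of the rest, with one end down on the beaker's floor. Leave the beaker standing on the worktop and let go of the marker.

Things in the scene. Friction and masses are not known exactly. Their poses are not given: they have to be found in the camera images.
- marker: Thick round marker, white barrel, black cap, 135 mm long, 16 mm across, 20 g. Slopes at 60 degrees in one of the two lanes of a white plastic rest; a thinner pen (11 mm) lies in the other, 70 mm to one side, either side. Origin: at half length, on the side lying on the rest, 8 mm off the axis; y runs along the marker, up the slope (to the cap) at the start; z points out of the slope.
- marker_end_a (a point): Centre of the marker's end face that is lower at the start, against the lip of the rest. The rest's board carries only the 80 mm of marker next to this end. Axes as marker.
- marker_end_b (a point): Centre of the marker's end face that is upper at the start, 135 mm from marker_end_a. The 50 mm of marker next to this end overhang the rest freely and can be pinched from both sides from above. Axes as marker.
- beaker: The larger of the two open clear beakers right of the rest (not the big one at the back), loose: 57 mm across, 72 mm high, 100 g, inside about 46 mm across, floor 3 mm thick. A smaller beaker (46 mm across, 58 mm high) and a conical flask (104 mm high) stand beside it in any order, over 90 mm away. Origin: centre of the underside; z up. A marker let go in it leans on the rim, up to about 25 degrees.
Mind the look-alikes: they are no part of the job. Leave any red look-alike of the beaker alone.

How it is judged:
At the end, for the whole second after the job is handed in: One end of the marker is within 24 mm of the larger beaker's axis and no more than 25 mm above its underside, the marker is within 31 degrees of vertical (either end up), the beaker stands on the worktop within 10 degrees of upright, and marker and beaker are at rest (((horizontal distance between marker_end_a and beaker below 0.024 m and z of marker_end_a in the frame of beaker below 0.025 m) or (horizontal distance between marker_end_b and beaker below 0.024 m and z of marker_end_b in the frame of beaker below 0.025 m)) and (angle between marker's own y axis and vertical below 0.55 rad or angle between marker's own y axis and vertical above 2.59 rad) and angle between beaker's own z axis and vertical below 0.17 rad and height (world z) of beaker between -0.012 and 0.012 m and linear speed of each of marker, beaker below 0.03 m/s); the robot touches nothing.
It also fails if it takes over 38 s, if anything falls off the work surface, if the arm or the gripper's body presses on something with over 40 N, if the wrist force passes 120 N, or if a joint passes its speed limit or range.

### The arm

A 7-joint arm with a two-finger parallel gripper is mounted at the origin on a cart in front of the work surface, level with it; the furniture and walls round the work are solid. World frame = base frame: x ahead of the robot, y to its left, z up, the work surface at z = 0. Lengths are in m, angles in rad, forces in N, time in s.
With the tool pointing down it reaches from about 0.4 to 0.9 m from the base axis. Payload 5.5 kg.
Tool frame: the origin (TCP) lies on the centre line of the jaws, within the pads' length; the fingertips stand 25 mm ahead of it and the grasp point (between the pads) lies 6 mm ahead of it; z points along the fingers, y is the line along which they close (so a half turn about z gives the same grasp; the last joint's range is limited). The gripper opens to 85 mm and grips with 20 to 120 N. Pads are 22 mm wide; open, the fingers measure 114 mm over their backs; the gripper's body (76 mm by 85 mm) begins 54 mm behind the grasp point. The pads swing forward as they close: fully open they stand 13 mm farther back than shut.
Start: joints at [-1.056, 0.501, -0.427, 1.55, 0.221, 1.138, -0.21], TCP at [0.162, 0.63, 0.221] pointing down, gripper open.
Joint ranges: [-2.88, 2.88], [-0.31, 2.03], [-1.54, 1.56], [0.2, 2.42], [-1.41, 4.55], [0.19, 2.02], [-2.57, 2.57]. Speed limits (rad/s): [2.57, 2.57, 3.14, 3.14, 3.14, 3.14, 3.14].

### API

Orientations are given as a 3x3 rotation matrix whose columns are the frame's x, y, z axes.
In Python, from plant import arm gives the robot as it stands.
- The arm moves only by the shell command python3 -m handwheel 'ROWS' [FORCE]. ROWS is JSON, a list that holds one entry, the list of rows, each a list of 7 numbers: the shift along the tool's x, y, z in m, then the turn, a rotation vector about the tool's x, y, z in rad, then the opening, from 0 (shut) to 1 (fully open). In form: [[[dx, dy, dz, wx, wy, wz, hand], ...]]. A call has 1 to 20 rows; each row shifts and turns the commanded pose from where the row before left it, along the tool's axes as they then stand; what a row does not reach is not made up. A row lasts 1/10 s, in which the tool goes at most 50 mm and 8.59 degrees, less where a joint would pass 70% of its speed; a pose out of reach is approached as far as the arm can. A call is refused whole if a number of a shift passes 0.05 or a number of a turn 0.15, either way. A call with a gripper value outside its range is refused whole. The fingers move at their own pace and stop on an object; FORCE is the grip in N (left out, the last holds). Time passes only in rows, so rows that do not move let the fingers close. It gives the time, the measured TCP pose, the force, the opening and the grip force at its end, in the units of the state.
- arm.get_obs(): the state, without advancing time (a new reading comes with each control period).
- arm.camera(name): name is "side" or "top"; returns the picture (384x512x3 uint8, red, green, blue); there is no depth.
- arm.calibration(name): a dict with "mtx" (3x3 intrinsics, pixels), "rvec" (rotation vector, rad) and "tvec" (3), from world to camera coordinates, as OpenCV has them. Camera axes: x right, y down, z forward; pixel columns grow to the right and rows downward; lengths in m; the calibration is good to about 2 mm. A picture is of the moment at which its call begins. calibration takes no time and is no camera call.
- arm.sign_off(): hands the job in; it is judged then, once.
The state is a dict: "time_s": time; "joints": joint angles; "joint_velocities": joint speeds; "joint_torque": joint torques, N m; "ee_pos": TCP position; "orientation": TCP orientation; "contact_force": force on the tool from outside, world axes, zero at the start; "ft_torque": the same for the moment, N m; "gripper_width": opening from 0.0 (shut) to 1.0 (fully open); "grasp_force": force on a finger pad.
Only numpy, scipy, OpenCV 4.12 (cv2) and the standard library are available. Lean on these libraries where they do the work, as an engineer would, in place of code of your own. Each camera call takes 0.05 s, during which the arm holds its last target. There are 200 camera calls.

## Working session

There is one attempt and no reset: what is moved stays moved. The work goes in short steps, Python scripts to look and compute and a shell command to move; the robot and the scene stay as the last step left them, time stands still between calls to the robot, and variables do not carry over. Pictures are saved under pics/ and viewed, at most 10 in all, crops included, and the job is handed in when it is done.

```bash
mkdir -p pics
python3 - <<'E'
from plant import arm
import cv2,numpy as np
for n in("top","side"):
    cv2.imwrite(f"pics/{n}0.png",arm.camera(n)[:,:,::-1])
    c=arm.calibration(n);R=cv2.Rodrigues(np.array(c["rvec"],float))[0]
    print(n,np.round(c["mtx"],1).tolist(),"pos",np.round(-R.T@np.array(c["tvec"]).ravel(),3),"fwd",R[2].round(2))
o=arm.get_obs();print(o)
E
```

```text
top [[463.3, 0.0, 252.1], [0.0, 463.3, 197.3], [0.0, 0.0, 1.0]] pos [0.394 0.022 1.091] fwd [ 0.17 -0.02 -0.99]
side [[371.1, 0.0, 254.5], [0.0, 371.1, 190.3], [0.0, 0.0, 1.0]] pos [0.466 0.859 0.69 ] fwd [ 0.1  -0.82 -0.56]
{'time_s': 0.1, 'joints': array([-1.05577422,  0.50178819, -0.42680134,  1.55133063,  0.22074449,
        1.13830072, -0.21027975]), 'joint_velocities': array([-0.00016042, -0.00081517, -0.00100141, -0.00187306,  0.00128211,
        0.00094953, -0.00146939]), 'joint_torque': array([-1.09046447e-02, -5.70810843e+01, -5.83831474e+00, -2.81747228e+01,
        1.05410718e-02,  5.54804763e-03, -5.26809487e-06]), 'ee_pos': array([0.16182213, 0.62887042, 0.21994732]), 'orientation': array([[-9.68469187e-01,  2.49132741e-01, -5.58550922e-04],
       [ 2.49133339e-01,  9.68467706e-01, -1.69769159e-03],
       [ 1.17987972e-04, -1.78331565e-03, -9.99998403e-01]]), 'contact_force': array([ 1.23827398, -0.29071573,  0.58753511]), 'ft_torque': array([-0.066471  , -0.0178481 ,  0.02020499]), 'grasp_force': 0.0, 'gripper_width': 1.0016372547925105}
```

View pics/top0.png

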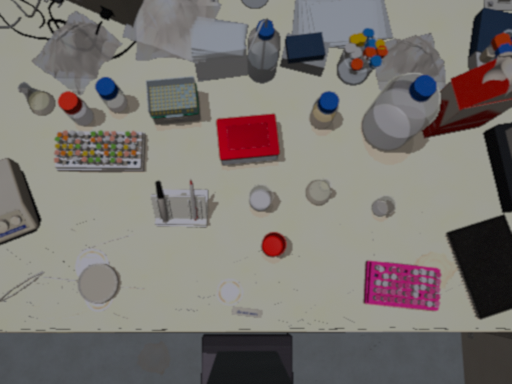

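View pics/side0.png

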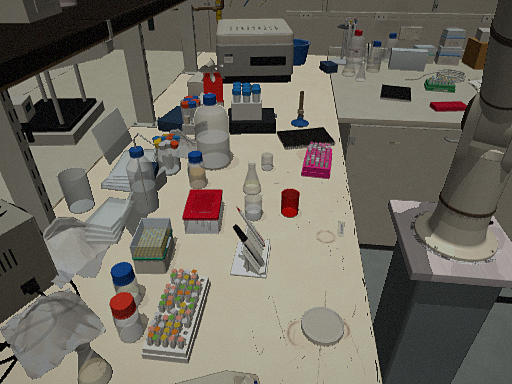

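Both views agree. The rest is at top (180,207), with the black-capped thick marker in the left lane (160,190) and the thin pen in the right lane (193,190). The row runs (260,200), (318,192), (381,207), and a red look-alike stands at (273,245).

Candidates:
- **Marker:** black-capped (160,190) or thin pen (193,190).
- **Beaker:** (260,200), (381,207), red (273,245) or flask (318,192).

I'll check these in close crops.

Run:
```python
import cv2
t=cv2.imread("pics/top0.png");s=cv2.imread("pics/side0.png")
cv2.imwrite("pics/c1.png",cv2.resize(t[170:240,140:400],None,fx=3,fy=3,interpolation=3))
a=cv2.resize(t[172:232,145:215],None,fx=8,fy=8,interpolation=3)
cv2.imwrite("pics/c2.png",a)
cv2.imwrite("pics/c3.png",cv2.resize(s[150:280,225:305],None,fx=4.5,fy=4.5,interpolation=3))
```

```text
(no output)
```

View pics/c1.png

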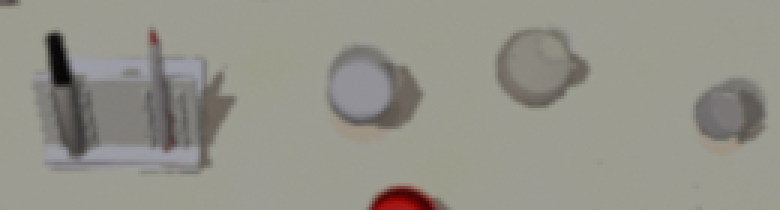

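View pics/c2.png

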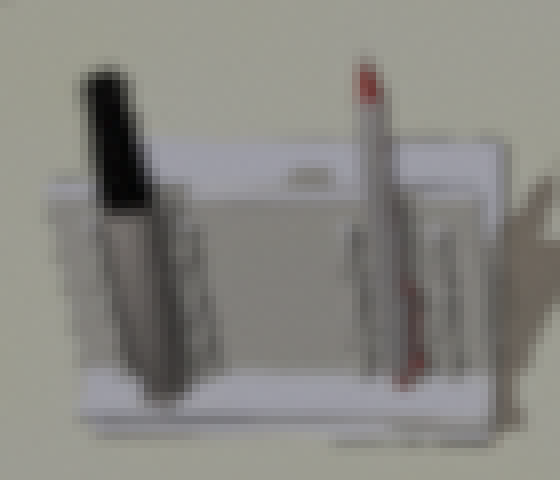

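View pics/c3.png

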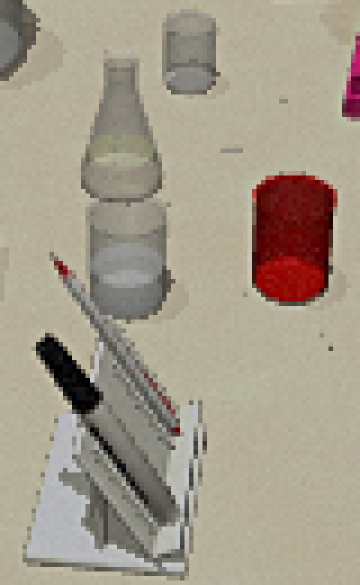

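Close up, the thick marker is the left lane's black-capped one: cap tip at top (158,181) and side (235,227), lower end at top (165.6,221) and side (262,266). The larger beaker is the leftmost of the row at top (260,200), clear and wider than the one at (380,207).

```bash
cat > h.py <<'E'
from plant import arm
import cv2,numpy as np
def cal(n):
    c=arm.calibration(n);return np.array(c["mtx"],float),np.array(c["rvec"],float),np.array(c["tvec"],float).reshape(3,1)
def tri(pt,ps):
    P=[];
    for n in("top","side"):
        K,r,t=cal(n);P.append(K@np.hstack([cv2.Rodrigues(r)[0],t]))
    X=cv2.triangulatePoints(P[0],P[1],np.array(pt,float).reshape(2,1),np.array(ps,float).reshape(2,1));return (X[:3]/X[3]).ravel()
def onz(n,p,z):
    K,r,t=cal(n);R=cv2.Rodrigues(r)[0];c=(-R.T@t).ravel();d=R.T@np.linalg.inv(K)@[p[0],p[1],1];return c+d*(z-c[2])/d[2]
def proj(n,X):
    K,r,t=cal(n);return cv2.projectPoints(np.array(X,float).reshape(-1,1,3),r,t,K,None)[0].reshape(-1,2)
E
python3 - <<'E'
from h import *
from scipy.optimize import least_squares
T=lambda x,y:(145+x/8-.5,172+y/8-.5); S=lambda x,y:(225+x/4.5-.5,150+y/4.5-.5);C=lambda x,y:(140+x/3-.5,170+y/3-.5)
b=tri(T(105,78),S(45,345));a=tri(T(165,393),S(165,520));print("b",b,"a",a,np.linalg.norm(b-a))
pt=[*T(105,78),*T(165,393)];ps=[*S(45,345),*S(165,520)]
def model(q):
    u=np.array([np.cos(q[3])*.5,np.sin(q[3])*.5,np.sin(np.pi/3)]);m=q[:3];return m+u*.0675,m-u*.0675
f=lambda q:np.r_[proj("top",model(q)).ravel()-pt,proj("side",model(q)).ravel()-ps]
s=least_squares(f,[*(a+b)/2,0]);print(s.x,s.fun.round(1),model(s.x))
print("board-bottom-left/right",onz("top",T(95,435),0),onz("top",T(495,440),0), "topleft",onz("top",T(500,140),.0))
print("beaker floor",onz("top",C(361,91),.003),"rim",onz("top",C(362,80),.072))
print("side floor",onz("side",S(130,288),.0),"rim",onz("side",S(129,213),.072))
print("flask",onz("top",C(535,68),.02),"red",onz("top",(273,246),.0))
for n in("top","side"):
  th=np.linspace(0,6.28,60)
E
```

```text
b [0.59019642 0.19919602 0.13879168] a [0.52357027 0.20060304 0.02108421] 0.1352629761011437
[ 0.55712695  0.19988204  0.07993866 -0.02350145] [ 0.1 -0.5 -0.  -1.   0.   0.2  1.6  0.2] (array([0.59086763, 0.19908894, 0.13839537]), array([0.52338627, 0.20067514, 0.02148195]))
board-bottom-left/right [0.51105658 0.22423814 0.        ] [0.50991664 0.10669226 0.        ] topleft [0.59996312 0.10675127 0.        ]
beaker floor [ 0.57371561 -0.01954744  0.003     ] rim [ 0.5705988  -0.01769879  0.072     ]
side floor [ 0.57506139 -0.03345197  0.        ] rim [ 0.5737428  -0.01914209  0.072     ]
flask [ 0.58978475 -0.15577645  0.02      ] red [ 0.46437172 -0.05037995  0.        ]
```

Checks: the end-to-end length triangulates to 135.3 mm, the slope fits 60°, and the beaker sits at about (0.573,-0.019) in both views. Next I yaw the tool square to the marker and go above its upper end.

```bash
python3 -m handwheel '[[[0,0,0,0,0,-0.126,0.6],[0,0,0,0,0,-0.126,0.6],[-0.03,-0.031,0,0,0,0,0.6],[-0.03,-0.031,0,0,0,0,0.6],[-0.03,-0.031,0,0,0,0,0.6],[-0.03,-0.031,0,0,0,0,0.6],[-0.03,-0.031,0,0,0,0,0.6],[-0.03,-0.031,0,0,0,0,0.6],[-0.03,-0.031,0,0,0,0,0.6],[-0.03,-0.031,0,0,0,0,0.6],[-0.03,-0.031,0,0,0,0,0.6],[-0.03,-0.031,0,0,0,0,0.6],[-0.03,-0.031,0,0,0,0,0.6],[-0.03,-0.03,0,0,0,0,0.6],[0,0,0,0,0,0,0.6],[0,0,0,0,0,0,0.6]]]' 40; python3 -c "
from plant import arm
o=arm.get_obs();print(o['joints'].round(2),o['ee_pos'].round(4));print(o['orientation'].round(3))"
```

```text
time_s: 1.7
ee_pos: [0.5224, 0.2572, 0.2202]
orientation: [[-1.0, 0.003, -0.001], [0.003, 1.0, -0.0], [0.001, -0.0, -1.0]]
contact_force: [-0.2, 0.4, 0.3]
gripper_width: 0.602
grasp_force: 0.0
[-0.25  0.37 -0.32  1.73  0.13  1.07  0.95] [0.5224 0.2572 0.2202]
[[-1.     0.003 -0.001]
 [ 0.003  1.    -0.   ]
 [ 0.001 -0.    -1.   ]]
```

```bash
python3 -m handwheel '[[[-0.028,-0.029,0,0,0,0,0.6],[-0.028,-0.029,0,0,0,0,0.6],[0,0,0,0,0,0,0.6],[0,0,0.025,0,0,0,0.6],[0,0,0.025,0,0,0,0.6],[0,0,0.025,0,0,0,0.6],[0,0,0.022,0,0,0,0.6],[0,0,0,0,0,0,0.6],[0,0,0,0,0,0,0.6]]]'
python3 - <<'E'
from h import *
t=arm.camera("top");s=arm.camera("side")
a=cv2.resize(t[130:250,110:240],(520,480),interpolation=3);b=cv2.resize(s[190:290,215:285],(280,400),interpolation=3)
o=np.zeros((480,800,3),np.uint8);o[:,:520]=a;o[:400,520:]=b;cv2.imwrite("pics/g1.png",o[:,:,::-1])
E
```

```text
time_s: 2.6
ee_pos: [0.5769, 0.2022, 0.1239]
orientation: [[-1.0, -0.002, -0.001], [-0.002, 1.0, 0.001], [0.001, 0.001, -1.0]]
contact_force: [-0.9, 0.5, 0.1]
gripper_width: 0.597
grasp_force: 0.0
```

View pics/g1.png

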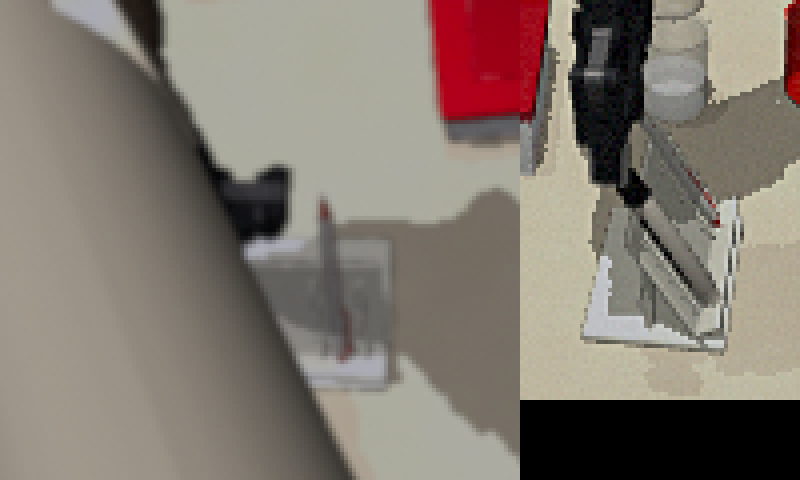

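The near finger is alongside the marker's cap, side (235,236), with the far finger behind it. It is clear of the pen, so I close (centring 2 mm in y) and lift.

```bash
python3 -m handwheel '[[[0,-0.0025,0,0,0,0,0.4],[0,0,0,0,0,0,0],[0,0,0,0,0,0,0],[0,0,0,0,0,0,0],[0,0,0,0,0,0,0],[0,0,0,0,0,0,0],[0,0,0,0,0,0,0]]]' 40; python3 -m handwheel '[[[0,0,-0.01,0,0,0,0],[0,0,-0.02,0,0,0,0],[0,0,-0.03,0,0,0,0],[0,0,-0.03,0,0,0,0],[0,0,-0.03,0,0,0,0],[0,0,0,0,0,0,0],[0,0,0,0,0,0,0]]]'
```

```text
time_s: 3.4
ee_pos: [0.5787, 0.1981, 0.1246]
orientation: [[-1.0, -0.0, 0.001], [-0.0, 1.0, 0.0], [-0.001, 0.0, -1.0]]
contact_force: [-0.4, -1.0, 5.4]
gripper_width: 0.092
grasp_force: 39.1
time_s: 4.1
ee_pos: [0.5781, 0.1984, 0.2447]
orientation: [[-1.0, -0.001, 0.001], [-0.001, 1.0, 0.001], [-0.001, 0.001, -1.0]]
contact_force: [0.0, -0.0, -1.2]
gripper_width: 0.092
grasp_force: 38.5
```

```bash
python3 -m handwheel '[[[0,-0.03,0,0,0,0,0],[0,-0.03,0,0,0,0,0],[0,-0.03,0,0,0,0,0],[0,-0.03,0,0,0,0,0],[0,-0.03,0,0,0,0,0],[0,-0.03,0,0,0,0,0],[0,-0.037,0,0,0,0,0],[0,0,0,0,-0.09,0,0],[0,0,0,0,-0.09,0,0],[0,0,0,0,-0.09,0,0],[0,0,0,0,0,0,0],[0,0,0,0,0,0,0],[0,0,0,0,0,0,0]]]'
python3 - <<'E'
from h import *
o=arm.get_obs();print(o['joints'].round(2))
t=arm.camera("top");s=arm.camera("side")
a=cv2.resize(t[150:250,210:310],(400,400),interpolation=3);b=cv2.resize(s[120:240,210:290],(400,600),interpolation=3)
o=np.zeros((600,800,3),np.uint8);o[:400,:400]=a;o[:,400:]=b;cv2.imwrite("pics/g2.png",o[:,:,::-1])
E
```

```text
time_s: 5.4
ee_pos: [0.5789, -0.0187, 0.2439]
orientation: [[-0.964, -0.0, 0.266], [-0.0, 1.0, 0.0], [-0.266, 0.0, -0.964]]
contact_force: [-0.2, 0.3, -0.3]
gripper_width: 0.089
grasp_force: 38.5
[ 0.18  0.16 -0.22  1.96  0.06  0.76  1.5 ]
```

View pics/g2.png

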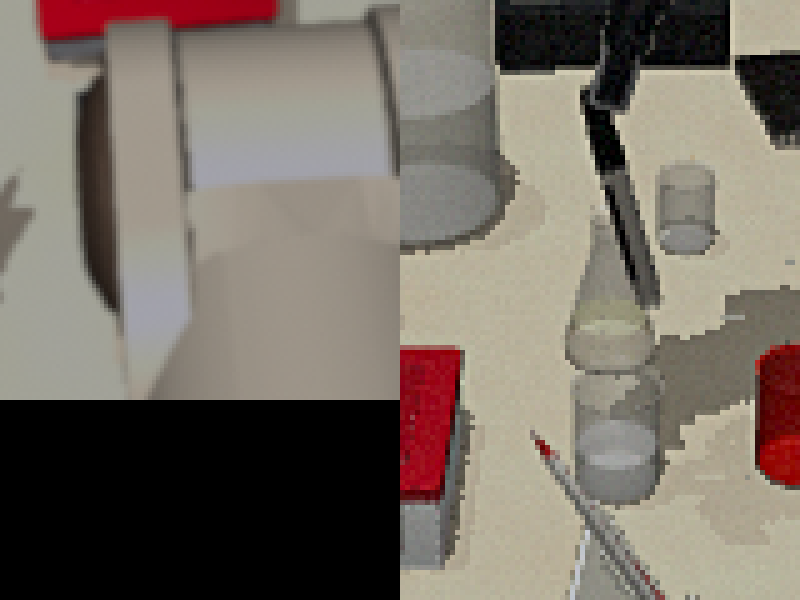

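The marker is held, leaning about 15°, with its low end at side (260,180) and the beaker below at side (253,208). I check this against the rigid-grasp prediction.

Run:
```python
from h import *
R0=np.diag([-1,1,-1.]);p0=np.array([.5787,.1981,.1246])
o=arm.get_obs();R=np.array(o['orientation']);p=np.array(o['ee_pos'])
for X in([.5234,.1995,.0215],[.5909,.198,.1384]):
    W=p+R@R0.T@(np.array(X)-p0);print(W.round(4),proj("side",[W]).round(1))
# a on plane y of TCP by side ray
K,r,t=cal("side");Rc=cv2.Rodrigues(r)[0];c=(-Rc.T@t).ravel()
d=Rc.T@np.linalg.inv(K)@[259.7,179.5,1];print("a seen",(c+d*(p[1]-c[1])/d[1]).round(4),"TCP R\n",R.round(3))
```

```text
[ 0.5532 -0.0172  0.1298] [[260.3 180.8]]
[ 0.5871 -0.0188  0.2605] [[247.8 137.8]]
a seen [ 0.555  -0.0187  0.1332] TCP R
 [[-0.964 -0.001  0.266]
 [-0.     1.     0.   ]
 [-0.266  0.    -0.964]]
```

```bash
python3 -m handwheel '[[[-0.0096,0,0.0027,0,0,0,0],[0.004,0,0.0146,0,0,0,0],[0.004,0,0.0146,0,0,0,0],[0.004,0,0.0146,0,0,0,0],[0.004,0,0.0146,0,0,0,0],[0.004,0,0.0146,0,0,0,0],[0,0,0,0,0,0,0],[0,0,0,0,0,0,0]]]'
python3 - <<'E'
from h import *
s=arm.camera("side")
cv2.imwrite("pics/g3.png",cv2.resize(s[140:230,210:300],(600,600),interpolation=3)[:,:,::-1])
E
```

```text
time_s: 6.3
ee_pos: [0.5889, -0.0187, 0.168]
orientation: [[-0.964, -0.0, 0.266], [-0.0, 1.0, 0.0], [-0.266, 0.0, -0.964]]
contact_force: [1.0, 0.6, -0.2]
gripper_width: 0.092
grasp_force: 38.5
```

View pics/g3.png

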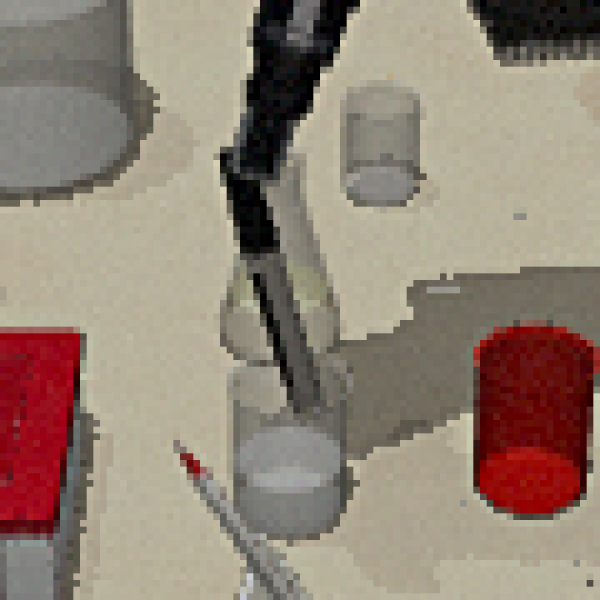

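The marker's lower end shows through the glass at side (256,201). That is inside the rim, whose walls are at columns 245 and 262, and no contact force is felt. I lower it the rest of the way.

```bash
python3 -m handwheel '[[[0.004,0,0.0146,0,0,0,0],[0.004,0,0.0146,0,0,0,0],[0.003,0,0.0105,0,0,0,0],[0,0,0,0,0,0,0],[0,0,0,0,0,0,0],[0,0,0,0,0,0,0]]]'
python3 - <<'E'
from h import *
s=arm.camera("side")
cv2.imwrite("pics/g4.png",cv2.resize(s[150:230,220:300],(600,600),interpolation=3)[:,:,::-1])
E
```

```text
time_s: 6.95
ee_pos: [0.5891, -0.0189, 0.128]
orientation: [[-0.963, -0.0, 0.268], [-0.0, 1.0, 0.0], [-0.268, 0.0, -0.963]]
contact_force: [-0.1, 0.0, -0.8]
gripper_width: 0.09
grasp_force: 38.5
```

View pics/g4.png

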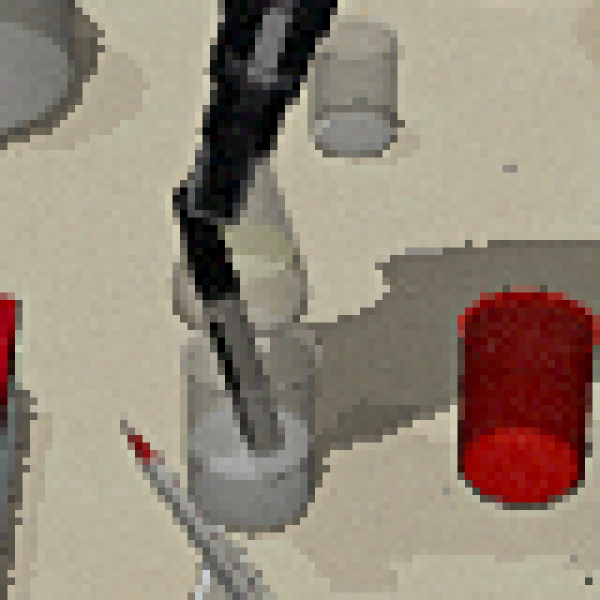

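The marker is well inside, with its end at side (255,209) and about 10 mm above the floor. I lower it 8 mm more, then release gently and retreat along the tool axis.

```bash
python3 -m handwheel '[[[0.0011,0,0.0038,0,0,0,0],[0.0011,0,0.0038,0,0,0,0],[0,0,0,0,0,0,0],[0,0,0,0,0,0,0]]]' 20; python3 -m handwheel '[[[0,0,0,0,0,0,0.2],[0,0,0,0,0,0,0.3],[0,0,0,0,0,0,0.4],[0,0,0,0,0,0,0.5],[0,0,0,0,0,0,0.7],[0,0,0,0,0,0,0.7],[0,0,0,0,0,0,0.7],[0,0,0,0,0,0,0.7]]]';  python3 -m handwheel '[[[0,0,-0.01,0,0,0,0.7],[0,0,-0.02,0,0,0,0.7],[0,0,-0.03,0,0,0,0.7],[0,0,-0.03,0,0,0,0.7],[0,0,-0.03,0,0,0,0.7],[0,0,-0.03,0,0,0,0.7],[0,0,0,0,0,0,0.7],[0,0,0,0,0,0,0.7],[0,0,0,0,0,0,0.7],[0,0,0,0,0,0,0.7]]]'
python3 - <<'E'
from h import *
s=arm.camera("side")
cv2.imwrite("pics/g5.png",cv2.resize(s[150:230,220:300],(600,600),interpolation=3)[:,:,::-1])
E
```

```text
time_s: 7.4
ee_pos: [0.5881, -0.0189, 0.119]
orientation: [[-0.964, -0.0, 0.267], [-0.0, 1.0, 0.0], [-0.267, 0.0, -0.964]]
contact_force: [-0.5, -0.1, 0.3]
gripper_width: 0.089
grasp_force: 38.6
time_s: 8.2
ee_pos: [0.5881, -0.0189, 0.119]
orientation: [[-0.964, -0.0, 0.267], [-0.0, 1.0, 0.0], [-0.267, 0.0, -0.964]]
contact_force: [0.4, -0.9, 0.6]
gripper_width: 0.697
grasp_force: 0.0
time_s: 9.2
ee_pos: [0.5474, -0.0189, 0.2623]
orientation: [[-0.964, -0.0, 0.264], [-0.0, 1.0, 0.0], [-0.264, 0.0, -0.964]]
contact_force: [-0.3, -0.5, -0.2]
gripper_width: 0.701
grasp_force: 0.0
```

View pics/g5.png

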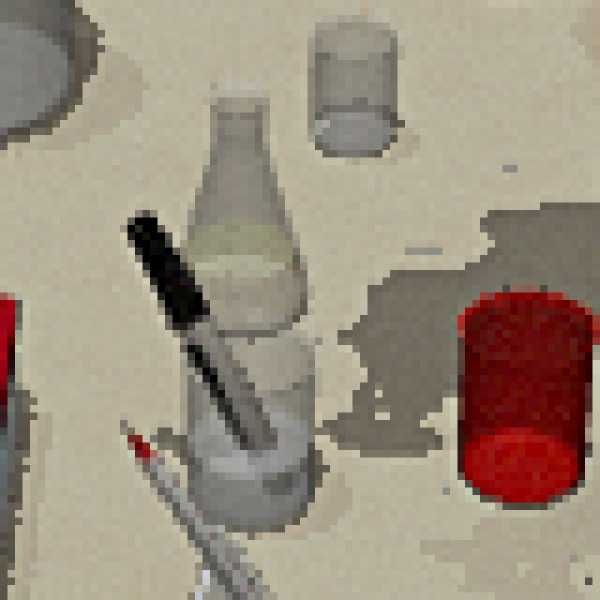

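The marker is standing in the upright beaker, leaning on the rim away from the robot: cap tip at side (239,179), foot at (254,209). The gripper is clear, so I check the lean and the height, then hand in.

Run:
```python
from h import *
K,r,t=cal("side");Rc=cv2.Rodrigues(r)[0];c=(-Rc.T@t).ravel()
P=[]
for q in((143,218),(261,447)):
    d=Rc.T@np.linalg.inv(K)@[220+q[0]/7.5-.5,150+q[1]/7.5-.5,1];P.append(c+d*(-.019-c[1])/d[1])
u=P[0]-P[1];ang=np.degrees(np.arctan2(abs(u[0]),u[2]));print(P,np.linalg.norm(u),ang)
if ang<29 and P[1][2]<.022: print(arm.sign_off())
```

```text
[array([ 0.61508644, -0.019     ,  0.13181447]), array([ 0.57050146, -0.019     ,  0.02787838])] 0.11309523059251103 23.217656421081355
```

The 113 mm visible length means the foot is hidden below the beaker's opaque fill, about 25 mm up. Running 135 mm from the cap tip at 23° puts the foot at z ≈ 0.008 m, x ≈ 0.562. The floor requires about 0.006 m there, and the foot is 11 mm from the beaker's axis, so all limits are met.

```bash
python3 -c "
from plant import arm
print(arm.sign_off())"
```

```text
the job is handed in; nothing more can be done
None
```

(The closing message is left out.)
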